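# Build up a quarter-turn tube rest on the stockroom bench

## Robot

A 6-joint arm with a two-finger parallel gripper is mounted at the origin on the work surface. World frame = base frame: x ahead of the robot, y to its left, z up, the work surface at z = 0. Lengths are in m, angles in rad, forces in N, time in s.
With the tool pointing down it reaches from about 0.2 to 0.875 m from the base axis. Payload 3.4 kg.
Tool frame: the origin (TCP) lies midway between the tips of the shut fingers; the grasp point (between the pads) lies 19 mm behind it; z points along the fingers, y is the line along which they close (so a half turn about z gives the same grasp; the last joint's range is limited). The gripper opens to 94 mm and grips with 3 to 60 N. Pads are 16 mm wide; open, the fingers measure 119 mm over their backs; the gripper's body (75 mm by 177 mm) begins 78 mm behind the grasp point.
Start: joints at [-1.394, 0.276, 1.505, -0, 1.361, -0.121], TCP at [0.169, -0.55, 0.205] pointing down, gripper open.
Joint ranges: [-2.89, 2.89], [-0.75, 2.08], [0.22, 2.7], [-1.18, 4.32], [0.11, 2.71], [-2.7, 2.7]. Speed limits (rad/s): [2.57, 2.57, 3.14, 3.14, 3.14, 3.14].

## Interface

Orientations are given as a rotation vector (axis times angle).
In Python, from station import ctrl, jaws, kinematics, telemetry, viewer, finish_job gives the robot as it stands. Calls block until the motion is done:
- ctrl.move_pose(position, orientation): joint-space move of the TCP to a pose.
- ctrl.servo_line(position, attitude=None, velocity=0.15): straight line of the TCP; attitude=None keeps the orientation; velocity is the mean speed in m/s.
- ctrl.set_joints(angles): joint-space move.
- jaws.command_gripper(opening, force=None): finger opening in m; force is the grip in N (None keeps the last); returns when the fingers have stopped.
- ctrl.pause(seconds).
- kinematics.ik(position, orientation): joint angles nearest the present ones, or None.
- telemetry.read_state(): the state.
- viewer.camera(name): name is "scene" or "top" or "wrist"; returns (picture, depth): 480x640x3 uint8, red, green, blue; 480x640 float32, m along the optical axis (not along the pixel's ray), 0 where there is no reading.
- viewer.camera_params(name): a dict with "intrinsics" (3x3 intrinsics, pixels), "k1" (the pictures are not rectified: a ray, as slopes to the right and down, at radius r is drawn at 1 + k1 r^2 times it, then the intrinsics apply), "eye" and "attitude" of the camera in the world; the wrist camera has in their place "T_tool_cam" (4x4, takes a point from camera to tool coordinates, whose origin is the TCP and whose axes are the flange's). Camera axes: x right, y up, looking along -z (the intrinsics and any distortion apply to the point x, -y, -z); pixel columns grow to the right and rows downward; lengths in m; the calibration is good to about 2 mm. A picture is of the moment at which its call begins: read the wrist's pose just before it. camera_params takes no time and is no camera call.
A pose or a line that the arm cannot do raises ctrl.MotionError and nothing moves.
- finish_job(): hands the job in; it is judged then, once.
The state is a dict: "t": time; "joint_positions": joint angles; "joint_velocities": joint speeds; "tau": joint torques, N m; "tcp_pos": TCP position; "orientation": TCP orientation; "ft_force": force on the tool from outside, world axes, zero at the start; "wrist_torque": the same for the moment, N m; "grip_width": finger opening in m; "grasp_force": force on a finger pad.
Only numpy, scipy, OpenCV 4.12 (cv2) and the standard library are available. Lean on these libraries where they do the work, as an engineer would, in place of code of your own. Each camera call takes 0.05 s, during which the arm holds its last target. There are 200 camera calls.

## Task

Build up the tube rest on the bolted-down base: lock the spool-shaped riser onto the base first, then lock the grooved saddle block onto the riser. Each part is set down crosswise over the stud below until it sits flush, then turned a quarter turn clockwise (seen from above) against its stop, so that its long sides line up with the part underneath. Leave the sleeve, the parts bin and the wrench where they are, and let go of the finished rest.

Things in the scene. Friction and masses are not known exactly. Their poses are not given: they have to be found in the camera images.
- base: Fixed base, bolted down: steel flange 130 (x) x 100 (y) x 12 mm, on it an aluminium block 90 (x) x 60 (y) mm whose flat top, the seat, is 36 mm above the bench; a dark steel locking stud stands on the seat. Origin: centre of the underside; z up.
- base_seat (a point): Centre of the base's seat (flat top face, 36 mm above the bench), at the foot of its stud.
- base_stud (a point): Centre of the top of the base's stud, 22 mm above the seat. Stud: round neck 20 mm in diameter, 10 mm high; on it a flat bar 47 mm long (along the base's x), 20 mm wide, 8 mm thick, whose ends jut out as two ears; on top a 4 mm lead-in 42 x 13 mm.
- riser: Loose spool-shaped riser, 0.45 to 0.85 kg, stands upright: foot 90 (x) x 60 (y) x 32 mm, round column 54 mm in diameter to 62 mm height, solid head 90 x 60 mm from 62 to 90 mm height (grip it across the 60 mm width). Head's top is the seat for the saddle, with a stud on it. Origin: centre of the underside; z up.
- riser_seat (a point): Centre of the riser's top face, 90 mm above its underside, at the foot of its stud.
- riser_stud (a point): Centre of the top of the riser's stud, 22 mm above the riser's seat (112 mm above its underside); same stud as on the base, its bar along the riser's x.
- riser_socket (a point): Centre of the riser's underside. A slot 24 x 50 mm along its y takes the stud below only with the parts crosswise (90 degrees apart in yaw, either way round), play 1.5 to 2 mm each way. Once flush, a quarter turn clockwise seen from above hooks it under the ears, up to stops (within 3 degrees of aligned). Anticlockwise is blocked; only friction holds it.
- saddle: Loose saddle, 0.38 to 0.72 kg, stands upright: aluminium block 90 (x) x 60 (y) x 72 mm with an open V trough for a tube in its top (along x, about 25 mm deep), no stud. Grip it across the 60 mm width; these sides are flat over the full height. Origin: centre of the underside; z up.
- saddle_socket (a point): Centre of the saddle's underside: the same slot, lips and stops as under the riser, slot along the saddle's y; it locks on the riser's stud the same way.
- sleeve: Bystander: upright round steel sleeve 94 mm tall, 56 mm in diameter with an 84 mm flange at the top. Origin: centre of the underside.
- parts_bin: Bystander: galvanised steel bin 180 x 150 x 80 mm full of dark brackets. Origin: centre of the underside.
- wrench: Bystander: steel wrench 180 mm long lying flat. Origin: centre of the underside.
There are look-alikes about, which are no part of the job. Leave any pink or purple look-alike of the saddle alone.

How it is judged:
By the outcome, as a careful person would: the job done as asked, in the order asked, and still so for the second after the job is handed in, with the robot touching nothing.
It also fails if it takes over 67 s, if anything falls off the work surface, if the arm or the gripper's body presses on something with over 40 N, if the wrist force passes 120 N, or if a joint passes its speed limit or range.

## Working session

There is one attempt and no reset: what is moved stays moved. The work goes in short steps, each a Python script; the robot and the scene stay as the last script left them, time stands still between calls to the robot, and variables do not carry over. Pictures are saved under pics/ and viewed, at most 10 in all, crops included, and the job is handed in when it is done.

```bash
ls; mkdir -p pics; cat > h.py <<'E'
import numpy as np, cv2
from station import ctrl, jaws, kinematics, telemetry, viewer
from scipy.spatial.transform import Rotation as R
def save(n,im): cv2.imwrite(f'pics/{n}.png',cv2.cvtColor(im,cv2.COLOR_RGB2BGR))
E
python3 - <<'E'
from h import *
for n in ('scene','top'):
    im,d=viewer.camera(n); save(n+'1',im); np.savez(f'{n}1.npz',im=im,d=d)
    p=viewer.camera_params(n); print(n,{k:np.round(v,4).tolist() for k,v in p.items()})
    print((d>0).mean(),d[d>0].min(),d.max())
print(viewer.camera_params('wrist'));print(telemetry.read_state())
E
```

```text
pics
scene {'intrinsics': [[479.6646, 0.0, 321.2184], [0.0, 479.6646, 238.5265], [0.0, 0.0, 1.0]], 'k1': 0.0175, 'eye': [1.0899, -0.1683, 0.9282], 'attitude': [0.5108, 0.3628, 1.2089]}
0.9961458333333333 0.8036292 3.0348022
top {'intrinsics': [[483.1558, 0.0, 313.822], [0.0, 483.1558, 230.5424], [0.0, 0.0, 1.0]], 'k1': 0.0159, 'eye': [0.4112, 0.0189, 0.9729], 'attitude': [0.1174, -0.1652, -1.5338]}
0.996181640625 0.5558643 1.9772602
{'intrinsics': array([[398.58755637,   0.        , 316.73222897],
       [  0.        , 398.58755637, 238.26737625],
       [  0.        ,   0.        ,   1.        ]]), 'k1': -0.08898997929323738, 'T_tool_cam': array([[-9.03805675e-04,  9.62417894e-01,  2.71571318e-01,
         8.04131891e-02],
       [ 9.99999472e-01,  7.37161337e-04,  7.15642352e-04,
        -6.60970062e-04],
       [ 4.88555129e-04,  2.71571821e-01, -9.62418052e-01,
        -1.79869269e-01],
       [ 0.00000000e+00,  0.00000000e+00,  0.00000000e+00,
         1.00000000e+00]])}
{'t': 0.1, 'joint_positions': array([-1.39398048e+00,  2.76486155e-01,  1.50597416e+00, -9.21544932e-06,
        1.36071932e+00, -1.20978514e-01]), 'joint_velocities': array([ 0.00023917, -0.0022594 , -0.00469456, -0.0023061 , -0.00159476,
        0.00101226]), 'tau': array([ 9.61235564e-04, -4.05457485e+01, -2.37779832e+01,  7.03105261e-02,
        2.99545331e-02, -4.31140700e-05]), 'tcp_pos': array([ 0.1686257 , -0.54918901,  0.20473016]), 'orientation': array([-3.10526281e+00, -4.65815453e-01,  8.36941349e-05]), 'ft_force': array([-0.53631482,  0.18781568,  0.24189734]), 'wrist_torque': array([-0.01014177,  0.01049975, -0.00553371]), 'grasp_force': 0.0, 'grip_width': 0.09375089537021518}
```

View pics/scene1.png

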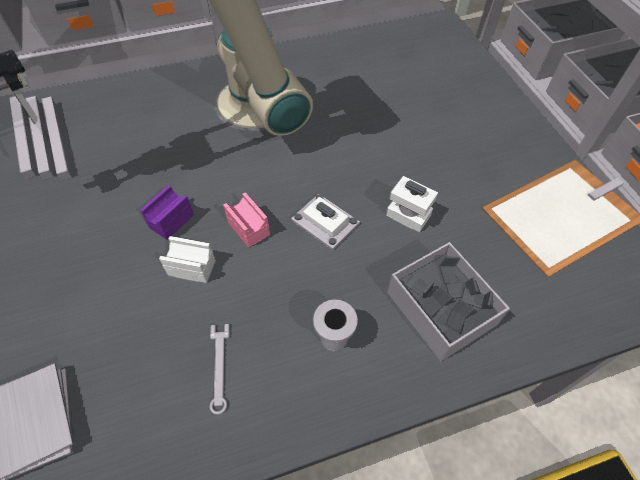

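View pics/top1.png

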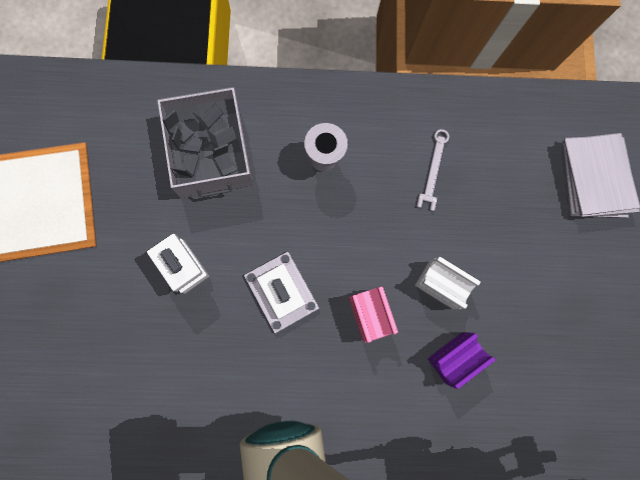

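The scene view shows the base at about (325,220), the riser at (411,203), and the white saddle at (188,259). The pink (247,220) and purple (167,212) look-alikes sit beside the saddle. In the top view the base is at (281,292), the riser at (177,262) and the saddle at (448,283). Next I'll get coarse poses from the top view.

```bash
cat >> h.py <<'E'
def campose(n,st=None):
    p=viewer.camera_params(n)
    if n!='wrist': return p,R.from_rotvec(p['attitude']).as_matrix(),np.array(p['eye'])
    Rt=R.from_rotvec(st['orientation']).as_matrix(); T=p['T_tool_cam']
    return p,Rt@T[:3,:3],Rt@T[:3,3]+st['tcp_pos']
def slopes(p,uv):
    return cv2.undistortPoints(np.asarray(uv,float).reshape(-1,1,2),p['intrinsics'],np.array([p['k1'],0,0,0,0.]))[:,0]
def rays(cp,uv):
    p,Rm,e=cp; s=slopes(p,uv); return np.c_[s[:,0],-s[:,1],-np.ones(len(s))]@Rm.T, e
def on_plane(cp,uv,z):
    d,e=rays(cp,uv); return e+d*((z-e[2])/d[:,2])[:,None]
def cloud(cp,d):
    v,u=np.indices(d.shape); r,e=rays(cp,np.c_[u.ravel(),v.ravel()])
    return (e+r*d.reshape(-1,1)).reshape(*d.shape,3)
def tri(cps,uvs):
    A=np.zeros((3,3));b=np.zeros(3)
    for c,u in zip(cps,uvs):
        d,e=rays(c,[u]);d=d[0]/np.linalg.norm(d[0]);P=np.eye(3)-np.outer(d,d);A+=P;b+=P@e
    return np.linalg.solve(A,b)
def rect(xy):
    (c,s,a)=cv2.minAreaRect(np.asarray(xy,np.float32)); 
    if s[0]<s[1]: s=s[::-1];a+=90
    return np.array(c),np.array(s),(a+90)%180-90   # angle (deg) of long side
def down(yaw): return (R.from_euler('z',yaw,degrees=True)*R.from_euler('x',180,degrees=True)).as_rotvec()
E
python3 - <<'E'
from h import *
z=np.load('top1.npz');im,d=z['im'],z['d'];cp=campose('top');P=cloud(cp,d)
hsv=cv2.cvtColor(im,cv2.COLOR_RGB2HSV)
print('bench z',np.median(P[320:400,40:120,2]))
for n,(u0,v0,u1,v1) in dict(base=(235,245,325,340),riser=(135,225,220,305),saddle=(405,245,490,315)).items():
    Q=P[v0:v1,u0:u1];H=hsv[v0:v1,u0:u1]
    m=(H[...,2]>110)&(H[...,1]<60);zz=Q[...,2]
    zt=np.percentile(zz[m],[50,90,98]);print(n,'z',zt.round(4), 'V',np.percentile(H[...,2][m],[5,25,50,75,95]))
    for lo,hi in ((.03,.042),(.066,.08),(.084,.097)):
        k=(m&(zz>lo)&(zz<hi)).astype(np.uint8);k=cv2.morphologyEx(k,cv2.MORPH_OPEN,np.ones((3,3)))>0
        if k.sum()>200: print(lo,k.sum(),rect(Q[k][:,:2]),np.median(zz[k]))
    k=(H[...,2]<75)&(zz>.045)
    if k.sum()>30: print('stud',k.sum(),rect(Q[k][:,:2]),np.median(zz[k]))
E
```

```text
bench z -6.642575498100323e-05
base z [0.0139 0.0372 0.0393] V [131. 195. 212. 247. 248.]
0.03 1177 (array([0.46340257, 0.05387561]), array([0.0898409 , 0.05975686]), 30.81004524230957) 0.03588957584782193
riser z [0.0892 0.0917 0.0939] V [136.85 204.   245.   248.   248.  ]
0.084 1315 (array([0.50736117, 0.24899405]), array([0.09096494, 0.05985244]), 37.842926025390625) 0.08986745339993629
stud 37 (array([0.45702273, 0.14673245]), array([0.26991189, 0.02994096]), 63.946598052978516) 0.10767017852396066
saddle z [0.0535 0.0725 0.074 ] V [117.   169.25 233.   247.   248.  ]
0.066 490 (array([ 0.48822805, -0.2680532 ]), array([0.09080196, 0.0615445 ]), 60.11653137207031) 0.07173476094754244
```

```bash
cat >> h.py <<'E'
def look(tag,xy,yaw,ztop,zstud,shift=.03):
    """two wrist views over xy with tool yaw; face rect + dark stud; returns dict"""
    f=np.array([np.cos(np.radians(yaw)),np.sin(np.radians(yaw))]); out=[]
    for i,s in enumerate((-shift/2,shift/2)):
        q=np.r_[np.asarray(xy)+s*f,ztop+.125]
        if i==0: ctrl.move_pose(q,down(yaw))
        else: ctrl.servo_line(q,velocity=.1)
        ctrl.pause(.15)
        st=telemetry.read_state();im,d=viewer.camera('wrist');save(f'{tag}_{i}',im);cp=campose('wrist',st)
        P=cloud(cp,d);hsv=cv2.cvtColor(im,cv2.COLOR_RGB2HSV)
        near=np.hypot(*(P[...,:2]-xy).transpose(2,0,1))<.075
        w=(near&(abs(P[...,2]-ztop)<.008)&(hsv[...,2]>110)&(hsv[...,1]<60)).astype(np.uint8)
        w=cv2.morphologyEx(w,cv2.MORPH_OPEN,np.ones((5,5)))>0
        v,u=np.nonzero(w);uv=np.c_[u,v];zm=np.median(P[w][:,2])
        c,s_,a=rect(on_plane(cp,uv,ztop)[:,:2]); o=dict(cp=cp,c=c,s=s_,a=a,z=zm,uvc=np.mean(rect(uv)[0:1],0))
        print(tag,'face',c.round(4),s_.round(4),round(a,2),'z',round(zm,4),end=' ')
        if zstud:
            k=(near&(hsv[...,2]<90)&(P[...,2]>zstud-.0025)&(np.hypot(*(P[...,:2]-xy).transpose(2,0,1))<.04)).astype(np.uint8)
            k=cv2.morphologyEx(k,cv2.MORPH_OPEN,np.ones((3,3)))>0
            v,u=np.nonzero(k);uv=np.c_[u,v];sc,ss,sa=rect(on_plane(cp,uv,zstud)[:,:2]);o.update(sc=sc,sa=sa,suv=uv.mean(0))
            print('stud',sc.round(4),ss.round(4),round(sa,2),'z',np.median(P[k][:,2]).round(4),end='')
        print();out.append(o)
    a,b=out
    print('tri face',tri([a['cp'],b['cp']],[a['uvc'],b['uvc']]).round(4), 'tri stud',tri([a['cp'],b['cp']],[a['suv'],b['suv']]).round(4) if zstud else '', 't',round(st['t'],2))
    return out
E
python3 - <<'E'
from h import *
for xy,y in (((.463,.054),120.8),((.463,.054),30.8),((.507,.249),37.8),((.488,-.268),60)):
    q=kinematics.ik([*xy,.2],down(y)); print(y,None if q is None else np.round(q,2))
look('base',(.4634,.0539),120.8,.036,.058)
look('riser',(.5074,.249),37.8,.090,.112)
E
```

```text
120.8 [-0.03  0.11  1.73  0.    1.3  -0.57]
30.8 [-0.03  0.11  1.73 -0.    1.3   1.  ]
37.8 [0.33 0.26 1.54 0.   1.34 1.24]
60 [-0.63  0.25  1.55 -0.    1.34 -0.1 ]
base face [0.4638 0.0548] [0.0896 0.0597] 30.67 z 0.0365 stud [ 0.5452 -0.0904] [0.3439 0.0427] 30.65 z 0.2754
base face [0.4637 0.0551] [0.0895 0.0603] 30.73 z 0.0365 stud [ 0.5342 -0.0805] [0.1032 0.0091] 30.87 z 0.2767
tri face [0.4638 0.0545 0.0314] tri stud [ 0.5845 -0.159  -0.0459] t 3.27
riser face [0.509  0.2505] [0.0891 0.0596] 37.73 z 0.0905 stud [0.39   0.1572] [0.3161 0.0118] -52.27 z 0.3272
riser face [0.5088 0.2505] [0.0895 0.0596] 37.74 z 0.0905 Traceback (most recent call last):
  File "<stdin>", line 5, in <module>
  File "h.py", line 48, in look
    v,u=np.nonzero(k);uv=np.c_[u,v];sc,ss,sa=rect(on_plane(cp,uv,zstud)[:,:2]);o.update(sc=sc,sa=sa,suv=uv.mean(0))
                                                  ~~~~~~~~^^^^^^^^^^^^^
  File "h.py", line 15, in on_plane
    d,e=rays(cp,uv); return e+d*((z-e[2])/d[:,2])[:,None]
        ~~~~^^^^^^^
  File "h.py", line 13, in rays
    p,Rm,e=cp; s=slopes(p,uv); return np.c_[s[:,0],-s[:,1],-np.ones(len(s))]@Rm.T, e
                 ~~~~~~^^^^^^
  File "h.py", line 11, in slopes
    return cv2.undistortPoints(np.asarray(uv,float).reshape(-1,1,2),p['intrinsics'],np.array([p['k1'],0,0,0,0.]))[:,0]
           ~~~~~~~~~~~~~~~~~~~^^^^^^^^^^^^^^^^^^^^^^^^^^^^^^^^^^^^^^^^^^^^^^^^^^^^^^^^^^^^^^^^^^^^^^^^^^^^^^^^^^^
cv2.error: OpenCV(4.12.0) /io/opencv/modules/calib3d/src/undistort.dispatch.cpp:347: error: (-215:Assertion failed) CV_IS_MAT(_src) && CV_IS_MAT(_dst) && (_src->rows == 1 || _src->cols == 1) && (_dst->rows == 1 || _dst->cols == 1) && _src->cols + _src->rows - 1 == _dst->rows + _dst->cols - 1 && (CV_MAT_TYPE(_src->type) == CV_32FC2 || CV_MAT_TYPE(_src->type) == CV_64FC2) && (CV_MAT_TYPE(_dst->type) == CV_32FC2 || CV_MAT_TYPE(_dst->type) == CV_64FC2) in function 'cvUndistortPointsInternal'
```

View pics/riser_1.png

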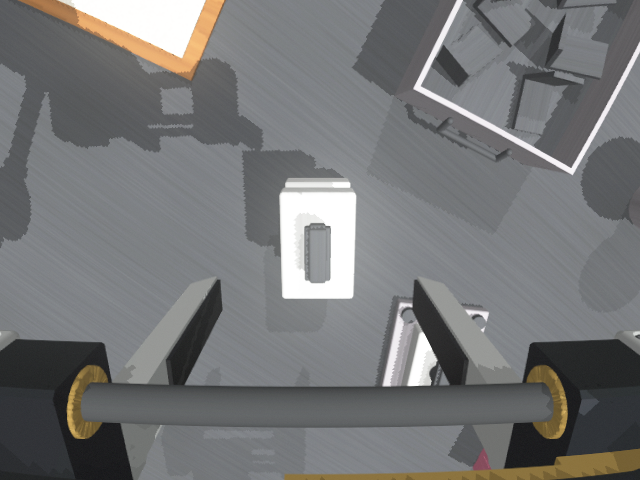

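View pics/base_1.png

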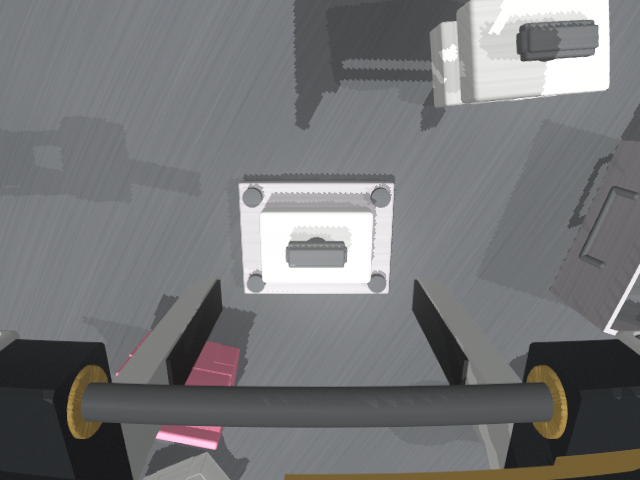

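The riser view shows its head at (280–355, 190–298) with a grey stud near (318,253). The base view shows the seat at (260–372, 212–284) with the stud near (316,254). The stud is lighter than my threshold, so I'll fix that. Then I'll re-measure the riser, grasp it, and check the grasped stud in the tool frame.

```bash
python3 - <<'E'
s=open('h.py').read()
s=s.replace("(near&(hsv[...,2]<90)&(P[...,2]>zstud-.0025)","(near&(hsv[...,2]<170)&(abs(P[...,2]-zstud)<.003)")
s+='''
def intool(tag,zoff,f=lambda h:h[...,2]<170,band=.003,r=.04):
    """centre (tool x,y) of surface lying zoff above TCP plane"""
    st=telemetry.read_state();im,d=viewer.camera('wrist');save(tag,im);cp=campose('wrist',st)
    P=cloud(cp,d);hsv=cv2.cvtColor(im,cv2.COLOR_RGB2HSV);z=st['tcp_pos'][2]+zoff
    k=(f(hsv)&(abs(P[...,2]-z)<band)&(np.hypot(*(P[...,:2]-st['tcp_pos'][:2]).transpose(2,0,1))<r)).astype(np.uint8)
    k=cv2.morphologyEx(k,cv2.MORPH_OPEN,np.ones((3,3)))>0
    v,u=np.nonzero(k);X=on_plane(cp,np.c_[u,v],z)
    T=(X-st['tcp_pos'])@R.from_rotvec(st['orientation']).as_matrix()
    c,s,a=rect(T[:,:2]);print(tag,'tool-frame',c.round(4),s.round(4),round(a,2),'n',k.sum(),'z',np.median(P[k][:,2]).round(4),round(z,4));return c
def ft(): 
    s=telemetry.read_state();return np.round(s['ft_force'],1),np.round(s['wrist_torque'],2),np.round(s['tcp_pos'],4),round(s['t'],2)
'''
open('h.py','w').write(s)
E
python3 - <<'E'
from h import *
o=look('riserb',(.5089,.2505),37.74,.090,.112)
c=(o[0]['c']+o[1]['c'])/2; a=(o[0]['a']+o[1]['a'])/2; print(c,a)
ctrl.move_pose([*c,.15],down(a)); ctrl.servo_line([*c,.057],velocity=.12); print(ft())
jaws.command_gripper(.05,force=45); ctrl.pause(.2)
s=telemetry.read_state();print(s['grip_width'],s['grasp_force'],ft())
intool('ingrip',.112-.057)
ctrl.servo_line([*c,.18],velocity=.12); print(ft(),telemetry.read_state()['grip_width'])
intool('ingrip2',.112-.057)
E
```

```text
riserb face [0.5088 0.2505] [0.0896 0.0597] 37.68 z 0.0905 stud [0.5085 0.2501] [0.0412 0.013 ] 38.03 z 0.1126
riserb face [0.5092 0.2508] [0.0897 0.0596] 37.7 z 0.0905 stud [0.5087 0.2499] [0.0411 0.0132] 37.38 z 0.1125
tri face [0.5089 0.2507 0.0832] tri stud [0.5091 0.2507 0.1126] t 6.78
[0.50899646 0.25062835] 37.68915557861328
(array([0.2, 0.2, 0.2]), array([-0.02, -0.02, -0.04]), array([0.51 , 0.251, 0.058]), 8.13)
0.05944104764559448 45.00055253505707 (array([ 1.3, -1.8,  2. ]), array([-0.34, -0.12,  0.07]), array([0.5093, 0.2504, 0.0572]), 8.96)
ingrip tool-frame [ 0.0046 -0.0003] [0.0773 0.0317] -89.93 n 3516 z 0.1125 0.1122
(array([ 0.3,  0. , -8.4]), array([-0.04, -0.05,  0.04]), array([0.5081, 0.2504, 0.1788]), 10.18) 0.05974734550264085
ingrip2 tool-frame [0.0046 0.0001] [0.0772 0.0318] 90.0 n 3503 z 0.2341 0.2338
```

```bash
python3 - <<'E'
from h import *
ctrl.move_pose([.46375,.05495,.165],down(120.7)); ctrl.pause(.3); print(ft())
print(R.from_rotvec(telemetry.read_state()['orientation']).as_euler('zyx',degrees=True))
intool('ingrip3',.055,r=.026)
intool('ingrip4',.033,f=lambda h:(h[...,2]>150)&(h[...,1]<60),r=.06)
E
```

```text
(array([-1.1, -0.1, -7.5]), array([-0.02, -0.08, -0.  ]), array([0.4638, 0.0552, 0.165 ]), 12.12)
[-1.20717267e+02 -2.56802279e-03 -1.79996103e+02]
ingrip3 tool-frame [0.0037 0.0011] [0.0318 0.0129] -0.24 n 2852 z 0.2203 0.22
ingrip4 tool-frame [0.0074 0.0013] [0.072  0.0591] 0.08 n 18214 z 0.1984 0.198
```

View pics/ingrip3.png

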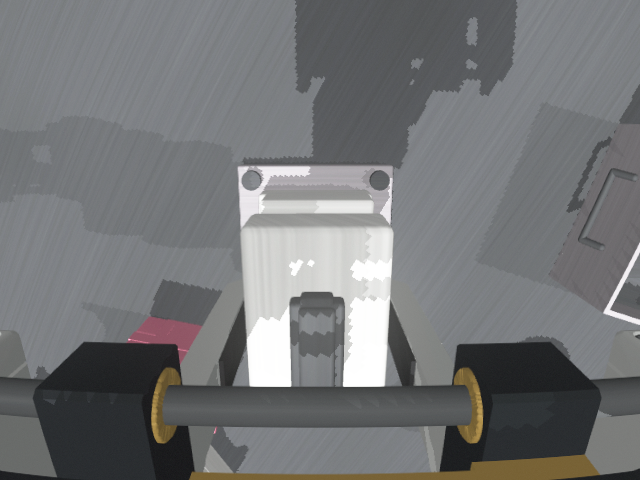

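The picture shows the riser held square with its stud at (318,345), the near end hidden by the rod. The base lies just below it. The camera puts the held part 1.2 mm off in tool y although the grip centres it, so that offset is camera bias. I'll correct for it and do a guarded descent.

```bash
cat >> h.py <<'E'
def descend(xy,yaw,z0,z1,step=.003,lim=25):
    """guarded descent; returns (z cmd, stopped?)"""
    w0=telemetry.read_state()['ft_force'].copy(); Rz=R.from_euler('z',yaw,degrees=True).as_matrix()
    for z in np.r_[np.arange(z0,z1,-step),z1]:
        ctrl.servo_line([*xy,z],down(yaw),velocity=.04)
        s=telemetry.read_state();df=Rz.T@(s['ft_force']-w0)
        print(round(z,4),round(s['tcp_pos'][2],4),'dF along/across/up',df.round(1),s['wrist_torque'].round(2))
        if df[2]>lim or np.hypot(*df[:2])>lim: return z,True
    return z,False
E
python3 - <<'E'
from h import *
y=np.radians(120.7);tx=np.array([np.cos(y),np.sin(y)]);ty=np.array([np.sin(y),-np.cos(y)])
xy=np.array([.46375,.05495])+.0004*tx-.0009*ty;print(xy)
ctrl.servo_line([*xy,.122],down(120.7),velocity=.08);ctrl.pause(.2)
print(descend(xy,120.7,.119,.0925)); print(ft())
E
```

```text
[0.46277192 0.05483445]
0.119 0.1189 dF along/across/up [ 0.  -1.3 -0.8] [ 0.   -0.09 -0.02]
0.116 0.1157 dF along/across/up [ 0.5 -0.1  0.2] [-0.02 -0.11  0.03]
0.113 0.1127 dF along/across/up [-0.1 -0.5 -0.2] [-0.04 -0.1   0.04]
0.11 0.1098 dF along/across/up [ 0.3 -1.2 -0.3] [-0.03 -0.11 -0.03]
0.107 0.1068 dF along/across/up [-0.5 -1.  -0.7] [ 0.04 -0.13 -0.07]
0.104 0.1038 dF along/across/up [-1.4  0.6 -0.7] [ 0.01 -0.11 -0.02]
0.101 0.1008 dF along/across/up [ 0.  -0.6 -0.2] [ 0.01 -0.14 -0.01]
0.098 0.0978 dF along/across/up [-0.4 -0.7 -0.3] [ 0.03 -0.11  0.02]
0.095 0.0948 dF along/across/up [-0.2 -0.7 -0.6] [-0.03 -0.09 -0.03]
0.0925 0.0931 dF along/across/up [ 0.2 -1.4  6.6] [-0.03  0.11  0.03]
(np.float64(0.0925), False)
(array([ 0.3,  0.8, -1.2]), array([-0.03,  0.11,  0.03]), array([0.4634, 0.0548, 0.0931]), 15.62)
```

It went down flush at z = 0.093 with almost no side force. Now the quarter turn clockwise, watching the torque.

```bash
cat >> h.py <<'E'
def turn(yaws,xyz,lim=1.6):
    for yw in yaws:
        ctrl.servo_line(xyz,down(yw)) if False else ctrl.move_pose(xyz,down(yw))
        s=telemetry.read_state();print(yw,s['ft_force'].round(1),s['wrist_torque'].round(2),s['tcp_pos'].round(4),round(s['t'],2))
        if abs(s['wrist_torque'][2])>lim: print('stop torque');return yw
    return yw
E
python3 - <<'E'
from h import *
print(turn([113,90,65,45,36,33,31,30,29],[.46277,.05483,.0925],1.2)); print(telemetry.read_state()['grip_width'])
E
```

```text
113 [ 0.4 -0.6  1.9] [-0.2   0.25 -0.12] [0.4632 0.0547 0.0931] 15.88
90 [-1.7 -1.4  4.5] [-0.23  0.44 -0.11] [0.4632 0.0547 0.0931] 16.34
65 [-1.1 -0.8  6.8] [-0.11  0.4  -0.16] [0.4634 0.0549 0.0931] 16.84
45 [-0.6  0.3  5.6] [ 0.05  0.38 -0.24] [0.4636 0.0553 0.0931] 17.27
36 [ 0.3 -0.   5.1] [ 0.11  0.28 -0.2 ] [0.4638 0.0553 0.0931] 17.54
33 [-0.3  0.   5.5] [ 0.07  0.34 -0.2 ] [0.4637 0.055  0.0931] 17.79
31 [ 0.4 -1.7  6. ] [-0.04  0.31 -0.16] [0.4639 0.0547 0.0931] 18.04
30 [ 0.  -2.8  4.4] [-0.19  0.24  0.1 ] [0.464  0.0545 0.0931] 18.29
29 [ 1.9 -1.4  5.3] [-0.27  0.11  0.29] [0.4642 0.0542 0.0931] 18.54
29
0.05959644340996398
```

```bash
python3 - <<'E'
from h import *
jaws.command_gripper(.09); s=telemetry.read_state()
ctrl.servo_line([*s['tcp_pos'][:2],.21],velocity=.15)
o=look('rlock',(.4636,.055),120.7,.126,.148)
look('saddle',(.488,-.268),60,.072,None)
E
```

```text
rlock face [0.4625 0.0545] [0.0896 0.0603] 29.43 z 0.1265 stud [0.4625 0.054 ] [0.0422 0.0139] 28.16 z 0.1485
rlock face [0.4621 0.0548] [0.0895 0.0607] 29.47 z 0.1265 stud [0.4626 0.0541] [0.0419 0.0126] 30.63 z 0.1486
tri face [0.4624 0.0542 0.1212] tri stud [0.4628 0.0539 0.1468] t 22.38
saddle face [ 0.4888 -0.2674] [0.0898 0.0598] 59.2 z 0.0723 
saddle face [ 0.4889 -0.267 ] [0.0906 0.0598] 59.32 z 0.0724 
tri face [ 0.4894 -0.2665  0.0693] tri stud  t 24.56
```

View pics/saddle_1.png

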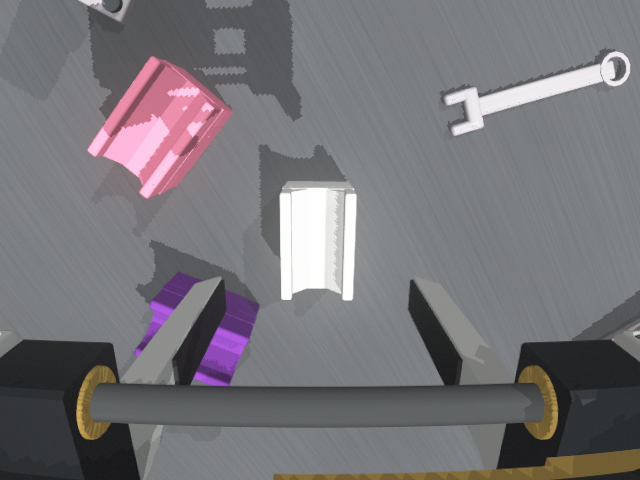

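View pics/rlock_1.png

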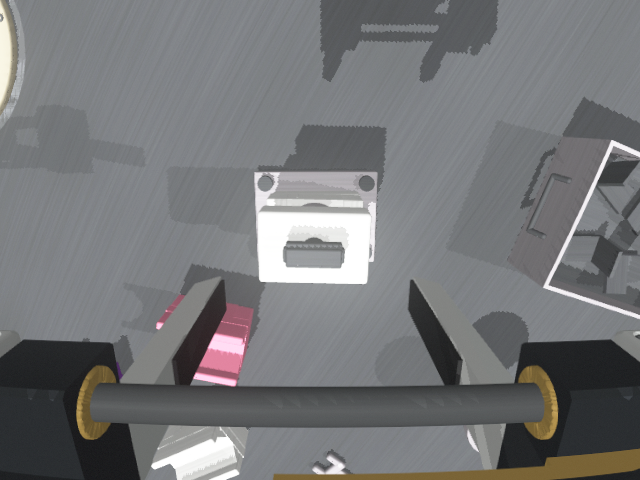

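The riser is locked at yaw 29.45° against the base's 30.7°, and its seat is at 0.126 m, with the head at (260–368, 207–283). The saddle stands upright at (280–356, 185–300), and both finger lanes are clear. Picking it now.

```bash
python3 - <<'E'
from h import *
c=[.48885,-.2672];a=59.26
ctrl.move_pose([*c,.12],down(a)); ctrl.servo_line([*c,.020],velocity=.12); 
jaws.command_gripper(.05,force=45); ctrl.pause(.1)
s=telemetry.read_state();print(s['grip_width'],s['grasp_force'],ft()); g=.126+s['tcp_pos'][2]
ctrl.servo_line([*c,.19],velocity=.15); print(ft())
ctrl.move_pose([.4623,.0546,.215],down(119.45));ctrl.pause(.2)
y=np.radians(119.45);tx=np.array([np.cos(y),np.sin(y)]);ty=np.array([np.sin(y),-np.cos(y)])
xy=np.array([.4623,.05465])+.0004*tx-.0009*ty
ctrl.servo_line([*xy,g+.030],velocity=.08);ctrl.pause(.2); print('flush z expected',g,xy,ft())
print(descend(xy,119.45,g+.026,g-.0005,lim=15)); print(ft())
E
```

```text
0.05995660678778581 44.9973464012146 (array([-0.8,  0.4,  2.6]), array([-0.  , -0.01,  0.  ]), array([ 0.4888, -0.2672,  0.0202]), 26.68)
(array([-0.1,  0. , -6.5]), array([ 0.01, -0.07,  0.04]), array([ 0.4881, -0.2667,  0.1887]), 27.96)
flush z expected 0.14621406168007353 [0.46131963 0.05455582] (array([ 1. ,  0.1, -7. ]), array([ 0.  , -0.08, -0.01]), array([0.4618, 0.0546, 0.1768]), 30.23)
0.1722 0.172 dF along/across/up [ 0.3  0.5 -0.3] [-0.01 -0.11  0.03]
0.1692 0.169 dF along/across/up [0.  1.4 0.9] [-0.02 -0.07  0.03]
0.1662 0.166 dF along/across/up [0.8 1.1 0.8] [-0.01 -0.15 -0.04]
0.1632 0.163 dF along/across/up [-0.1  0.6 -0.4] [ 0.   -0.15 -0.  ]
0.1602 0.16 dF along/across/up [0.4 1.1 0.4] [ 0.06 -0.16 -0.01]
0.1572 0.157 dF along/across/up [-0.   0.8  0.8] [ 0.01 -0.12 -0.01]
0.1542 0.154 dF along/across/up [0.  0.2 1.2] [ 0.02 -0.14 -0.03]
0.1512 0.151 dF along/across/up [1.7 1.1 0.3] [ 0.03 -0.07 -0.02]
0.1482 0.148 dF along/across/up [0.2 0.8 1.3] [-0.01 -0.11  0.04]
0.1457 0.1462 dF along/across/up [-0.1  1.   4. ] [ 0.   -0.05  0.  ]
(np.float64(0.14571406168007353), False)
(array([ 0.2, -0.5, -3. ]), array([ 0.  , -0.05,  0.  ]), array([0.462 , 0.0545, 0.1462]), 32.73)
```

```bash
python3 - <<'E'
from h import *
print(turn([112,90,65,45,35,31,29.5,28.5,27.7,27],[.4617,.05456,.1455],.5))
jaws.command_gripper(.09); s=telemetry.read_state()
ctrl.servo_line([*s['tcp_pos'][:2],.265],velocity=.15)
look('slock',(.462,.0547),120.7,.198,None)
ctrl.set_joints([-1.0,0.1,1.5,0,1.4,0]); im,_=viewer.camera('scene');save('scene2',im);print(ft())
E
```

```text
112 [-2.1  0.2  2. ] [-0.05  0.39 -0.09] [0.4619 0.0545 0.1462] 32.98
90 [-1.5 -0.9  5.4] [-0.15  0.54 -0.11] [0.462  0.0545 0.1462] 33.43
65 [-1.8 -1.3  5.1] [-0.21  0.51 -0.05] [0.4622 0.0544 0.1462] 33.93
45 [-1.9 -0.3  5.5] [-0.12  0.56 -0.13] [0.4621 0.0545 0.1462] 34.36
35 [-1.  -0.3  4.7] [-0.13  0.62 -0.14] [0.4623 0.0546 0.1462] 34.65
31 [-1.  -1.5  4.8] [-0.14  0.53 -0.09] [0.4623 0.0544 0.1462] 34.9
29.5 [-1.7 -1.3  5.6] [-0.15  0.54 -0.09] [0.4622 0.0542 0.1462] 35.15
28.5 [-1.2 -2.4  4.9] [-0.24  0.5  -0.04] [0.4624 0.0541 0.1462] 35.4
27.7 [-0.7 -0.8  5.2] [-0.31  0.45  0.14] [0.4626 0.0539 0.1462] 35.65
27 [ 0.2 -2.5  4.6] [-0.39  0.4   0.14] [0.4627 0.0538 0.1462] 35.9
27
slock face [0.4616 0.0543] [0.0893 0.0606] 27.29 z 0.1983 
slock face [0.4614 0.0547] [0.0897 0.0612] 27.32 z 0.1982 
tri face [0.4617 0.054  0.1931] tri stud  t 39.78
(array([0.4, 0.2, 0. ]), array([0.08, 0.01, 0.03]), array([ 0.3493, -0.4137,  0.3044]), 41.67)
```

View pics/scene2.png

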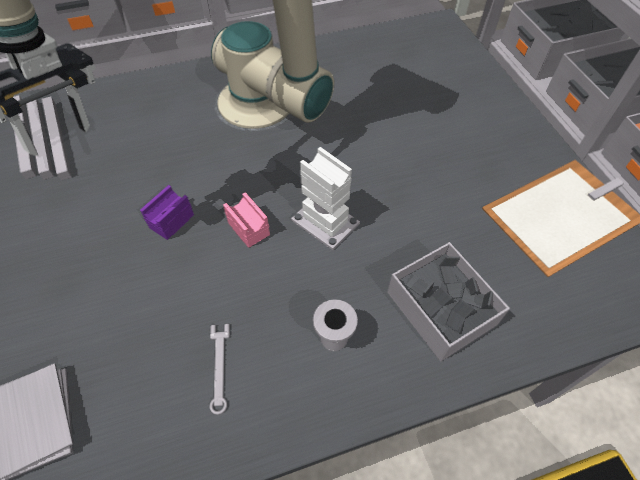

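The scene view shows the finished stack upright at (326,195), with the sleeve, bin, wrench and look-alikes where they were and the gripper clear. The saddle's top is at 0.198 m and its yaw is about 2° from the riser's, which is inside the stop tolerance. Handing in.

```bash
python3 -c "
from station import finish_job; print(finish_job())"
```

```text
the job is handed in; nothing more can be done
None
```

The riser is locked on the base and the saddle on the riser, both flush and turned clockwise to their stops (about 1° and 2° from aligned), and the rest was released and handed in after about 42 s of robot time.

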